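# Move a set of drives to a new drive box, bay for bay

## Robot

A 7-joint arm with a two-finger parallel gripper is mounted at the origin on a cart in front of the work surface, level with it; the furniture and walls round the work are solid. World frame = base frame: x ahead of the robot, y to its left, z up, the work surface at z = 0. Lengths are in m, angles in rad, forces in N, time in s.
With the tool pointing down it reaches from about 0.4 to 0.875 m from the base axis. Payload 19.3 kg.
Tool frame: the origin (TCP) lies midway between the tips of the shut fingers; the grasp point (between the pads) lies 19 mm behind it; z points along the fingers, y is the line along which they close (so a half turn about z gives the same grasp; the last joint's range is limited). The gripper opens to 85 mm and grips with 20 to 120 N. Pads are 22 mm wide; open, the fingers measure 114 mm over their backs; the gripper's body (76 mm by 85 mm) begins 54 mm behind the grasp point. The pads swing forward as they close: fully open they stand 13 mm farther back than shut.
Start: joints at [1.089, 0.521, -0.036, 1.599, 0.021, 1.021, -0.113], TCP at [0.25, -0.573, 0.231] pointing down, gripper open.
Joint ranges: [-2.91, 2.91], [-0.3, 2.13], [-1.5, 1.42], [0.17, 2.43], [-1.26, 4.41], [0.16, 1.93], [-2.52, 2.52]. Speed limits (rad/s): [1.89, 1.89, 2.39, 2.39, 3.01, 3.01, 3.01].

## Interface

Orientations are given as [roll, pitch, yaw] about the fixed x, y, z axes, in that order (R = Rz(yaw) Ry(pitch) Rx(roll)).
In Python, from workcell import * gives the robot as it stands.
- The arm moves only by the shell command python3 -m creep 'ROWS' [FORCE]. ROWS is JSON, a list that holds one entry, the list of rows, each a list of 7 numbers: the closure, from -1 (fully open) to 1 (shut), then the shift along the tool's x, y, z in m, then the turn, a rotation vector about the tool's x, y, z in degrees. A call has 1 to 10 rows; each row shifts and turns the commanded pose from where the row before left it, along the tool's axes as they then stand; what a row does not reach is not made up. A row lasts 1/10 s, in which the tool goes at most 50 mm and 8.59 degrees, less where a joint would pass 70% of its speed; a pose out of reach is approached as far as the arm can. A call is refused whole if a number of a shift passes 0.05 or a number of a turn 8.59, either way. A call with a gripper value outside its range is refused whole. The fingers move at their own pace and stop on an object; FORCE is the grip in N (left out, the last holds). Time passes only in rows, so rows that do not move let the fingers close. It gives the time, the measured TCP pose, the force, the opening and the grip force at its end, in the units of the state.
- observe(): the state, without advancing time (a new reading comes with each control period).
- grab_frame(name): name is "side" or "top"; returns a dict with "image" (480x640x3 uint8, red, green, blue), "range_z" (480x640 float32, m along the optical axis (not along the pixel's ray), 0 where there is no reading), "fx", "fy", "cx", "cy" (pixels), "R" (3x3) and "t" (3): a world point X has camera coordinates R X + t. Camera axes: x right, y down, z forward; pixel columns grow to the right and rows downward; lengths in m; the calibration is good to about 2 mm. A picture is of the moment at which its call begins.
- job_done(): hands the job in; it is judged then, once.
Trained networks look in a picture, given as the dict that the camera call returned (one of the last four; its "shot" number tells which), for a name from the list of things; names that differ only in an ending like _2 or _b are one class to them, and where a whole thing is asked for, a point or a joint stands for the part that bears it (a point fixed in the world has none). Each returns a list of dicts, best first, with "confidence" (0 to 1); they miss things now and then, are a little off and sometimes report something else, mostly with a low value. They report only what shows in the picture. A call takes as long as a camera call. They do not tell look-alikes from the thing itself.
- find_in(picture, thing): "extent" ([centre column, centre row, width, height] in pixels, round what is visible of it).
- outline_of(picture, thing): "region" (480x640 bool, what is visible of it) and "extent" ([centre column, centre row, width, height] in pixels, round what is visible of it).
- tip_of(picture, thing): "position" ([column, row] in pixels: a listed point, or the origin of a listed thing).
The state is a dict: "clock": time; "qpos": joint angles; "qd": joint speeds; "joint_efforts": joint torques, N m; "position": TCP position; "tool_rot": TCP orientation; "force": force on the tool from outside, world axes, zero at the start; "moment": the same for the moment, N m; "grip_width": finger opening in m; "finger_force": force on a finger pad.
Only numpy, scipy, OpenCV 4.12 (cv2) and the standard library are available. Lean on these libraries where they do the work, as an engineer would, in place of code of your own. Each camera call takes 0.05 s, during which the arm holds its last target. There are 200 camera calls.

## Task

Move the four drives from the old drive box into the empty new one so that each stands in the bay of the same number as before, counting the bays in both boxes from the end with the power button (the boxes may face different ways, and the drives belong together as a set only in that order). Keep the drives upright and lower each one all the way to the bottom of its bay before letting go; do not let them drop.

Things in the scene. Friction and masses are not known exactly. Their poses are not given: they have to be found in the camera images.
- old_box: Old drive box, grey, 225 x 116 x 80 mm, fixed. Origin on the desk under the middle of the row of bays, z up; it reaches from y = -94 to +130 mm. At its +y end the top has a panel with a round steel power button and four tiny green lamps. Four bays in a row along y at x = 0, y = +66, +22, -22, -66 mm; bay one (+66) is beside the power button. All bays hold drives at the start.
- new_box: New drive box, white, empty, fixed; size, origin, axes, panel at +y as the old one, turned any way. Four bays in a row along y at x = 0, y = +66, +22, -22, -66 mm; bay one (+66) is beside the power button. A bay is open at the top: mouth 92 (x) by 32 (y) mm at z = 80, sloping in over 20 mm to a straight well 80 by 20 mm, flat floor at z = 16. The old bays are the same.
- bay_a: The bay of the old box in which drive_a stands at the start: fixed cell, black well with grey mouth, 104 (x) by 44 (y) by 80 mm, origin under its centre at desk level, axes of old_box. Which bay number it is changes from start to start: read it from its y in the frame of old_box (+66, +22, -22 or -66 mm).
- drive_a: Silver drive in a carrier, upright, 76 (x) by 16 (y) by 100 mm; the four look alike and are told apart by their bays. White pull tab mid-top, 40 (x) by 14 (y) mm, z = 100 to 132; grip it from above, best across the 40 mm (the next tab is 30 mm off in y). Origin: centre of underside. 0.13-0.25 kg. Stands in a bay, x across the row, either way round, 2 mm play, no catch.
- bay_b: The bay of the old box in which drive_b stands at the start: fixed cell, black well with grey mouth, 104 (x) by 44 (y) by 80 mm, origin under its centre at desk level, axes of old_box. Which bay number it is changes from start to start: read it from its y in the frame of old_box (+66, +22, -22 or -66 mm).
- drive_b: Silver drive in a carrier, upright, 76 (x) by 16 (y) by 100 mm; the four look alike and are told apart by their bays. White pull tab mid-top, 40 (x) by 14 (y) mm, z = 100 to 132; grip it from above, best across the 40 mm (the next tab is 30 mm off in y). Origin: centre of underside. 0.13-0.25 kg. Stands in a bay, x across the row, either way round, 2 mm play, no catch.
- bay_c: The bay of the old box in which drive_c stands at the start: fixed cell, black well with grey mouth, 104 (x) by 44 (y) by 80 mm, origin under its centre at desk level, axes of old_box. Which bay number it is changes from start to start: read it from its y in the frame of old_box (+66, +22, -22 or -66 mm).
- drive_c: Silver drive in a carrier, upright, 76 (x) by 16 (y) by 100 mm; the four look alike and are told apart by their bays. White pull tab mid-top, 40 (x) by 14 (y) mm, z = 100 to 132; grip it from above, best across the 40 mm (the next tab is 30 mm off in y). Origin: centre of underside. 0.13-0.25 kg. Stands in a bay, x across the row, either way round, 2 mm play, no catch.
- bay_d: The bay of the old box in which drive_d stands at the start: fixed cell, black well with grey mouth, 104 (x) by 44 (y) by 80 mm, origin under its centre at desk level, axes of old_box. Which bay number it is changes from start to start: read it from its y in the frame of old_box (+66, +22, -22 or -66 mm).
- drive_d: Silver drive in a carrier, upright, 76 (x) by 16 (y) by 100 mm; the four look alike and are told apart by their bays. White pull tab mid-top, 40 (x) by 14 (y) mm, z = 100 to 132; grip it from above, best across the 40 mm (the next tab is 30 mm off in y). Origin: centre of underside. 0.13-0.25 kg. Stands in a bay, x across the row, either way round, 2 mm play, no catch.
There are look-alikes about, which are no part of the job. What is shaped like the drive_a but purple is not meant.

How it is judged:
At the end, for the whole second after the job is handed in: Each drive stands in the new box in the bay with the number (counted from the power-button end) that it had in the old box: within 8 mm along the row and 10 mm across it, its underside within 6 mm of the bay floor, leaning less than 0.15 rad, let go and at rest (((y of bay_a in the frame of old_box between 0.056 and 0.076 m and y of drive_a in the frame of new_box between 0.058 and 0.074 m) or (y of bay_a in the frame of old_box between 0.012 and 0.032 m and y of drive_a in the frame of new_box between 0.014 and 0.03 m) or (y of bay_a in the frame of old_box between -0.032 and -0.012 m and y of drive_a in the frame of new_box between -0.03 and -0.014 m) or (y of bay_a in the frame of old_box between -0.076 and -0.056 m and y of drive_a in the frame of new_box between -0.074 and -0.058 m)) and x of drive_a in the frame of new_box between -0.01 and 0.01 m and z of drive_a in the frame of new_box between 0.01 and 0.022 m and angle between each of drive_a, drive_b, drive_c, drive_d's own z axis and vertical below 0.15 rad and linear speed of each of drive_a, drive_b, drive_c, drive_d below 0.02 m/s and contact force between the fingers and drive_a below 0.1 N and ((y of bay_b in the frame of old_box between 0.056 and 0.076 m and y of drive_b in the frame of new_box between 0.058 and 0.074 m) or (y of bay_b in the frame of old_box between 0.012 and 0.032 m and y of drive_b in the frame of new_box between 0.014 and 0.03 m) or (y of bay_b in the frame of old_box between -0.032 and -0.012 m and y of drive_b in the frame of new_box between -0.03 and -0.014 m) or (y of bay_b in the frame of old_box between -0.076 and -0.056 m and y of drive_b in the frame of new_box between -0.074 and -0.058 m)) and x of drive_b in the frame of new_box between -0.01 and 0.01 m and z of drive_b in the frame of new_box between 0.01 and 0.022 m and contact force between the fingers and drive_b below 0.1 N and ((y of bay_c in the frame of old_box between 0.056 and 0.076 m and y of drive_c in the frame of new_box between 0.058 and 0.074 m) or (y of bay_c in the frame of old_box between 0.012 and 0.032 m and y of drive_c in the frame of new_box between 0.014 and 0.03 m) or (y of bay_c in the frame of old_box between -0.032 and -0.012 m and y of drive_c in the frame of new_box between -0.03 and -0.014 m) or (y of bay_c in the frame of old_box between -0.076 and -0.056 m and y of drive_c in the frame of new_box between -0.074 and -0.058 m)) and x of drive_c in the frame of new_box between -0.01 and 0.01 m and z of drive_c in the frame of new_box between 0.01 and 0.022 m and contact force between the fingers and drive_c below 0.1 N and ((y of bay_d in the frame of old_box between 0.056 and 0.076 m and y of drive_d in the frame of new_box between 0.058 and 0.074 m) or (y of bay_d in the frame of old_box between 0.012 and 0.032 m and y of drive_d in the frame of new_box between 0.014 and 0.03 m) or (y of bay_d in the frame of old_box between -0.032 and -0.012 m and y of drive_d in the frame of new_box between -0.03 and -0.014 m) or (y of bay_d in the frame of old_box between -0.076 and -0.056 m and y of drive_d in the frame of new_box between -0.074 and -0.058 m)) and x of drive_d in the frame of new_box between -0.01 and 0.01 m and z of drive_d in the frame of new_box between 0.01 and 0.022 m and contact force between the fingers and drive_d below 0.1 N); the robot touches nothing.
It fails at once if a drive is tipped more than 0.6 rad from upright (angle between any of drive_a, drive_b, drive_c, drive_d's own z axis and vertical above 0.6 rad).
It fails at once if a drive that the fingers do not hold falls faster than 0.6 m/s (a drop of about 2 cm) ((contact force between the fingers and drive_a below 0.1 N and linear speed of drive_a above 0.6 m/s) or (contact force between the fingers and drive_b below 0.1 N and linear speed of drive_b above 0.6 m/s) or (contact force between the fingers and drive_c below 0.1 N and linear speed of drive_c above 0.6 m/s) or (contact force between the fingers and drive_d below 0.1 N and linear speed of drive_d above 0.6 m/s)).
It also fails if it takes over 106 s, if anything falls off the work surface, if the arm or the gripper's body presses on something with over 40 N, if the wrist force passes 120 N, or if a joint passes its speed limit or range.

## Working session

There is one attempt and no reset: what is moved stays moved. The work goes in short steps, Python scripts to look and compute and a shell command to move; the robot and the scene stay as the last step left them, time stands still between calls to the robot, and variables do not carry over. Pictures are saved under pics/ and viewed, at most 14 in all, crops included, and the job is handed in when it is done.

```bash
mkdir -p pics; ls
python3 - <<'E'
from workcell import *
import cv2
s=observe();print({k:s[k] for k in('clock','position','tool_rot','grip_width')})
for n in('top','side'):
    f=grab_frame(n);cv2.imwrite(f'pics/{n}0.png',f['image'][:,:,::-1])
    print(n,f['fx'],f['cx'],f['cy'],f['R'],f['t'])
    for th in('old_box','new_box','drive_a'):
        for d in find_in(f,th): print(th,d['confidence'],d['extent'])
E
```

```text
pics
{'clock': 0.0, 'position': array([ 0.24997617, -0.57245973,  0.23072858]), 'tool_rot': array([-3.14045361e+00,  9.91293221e-05,  4.11742116e-01]), 'grip_width': 0.08533777701383366}
top 460.15082043182474 314.5179710789887 237.2200515531733 [[ 0.03035336 -0.99951292 -0.00725261]
 [-0.99816861 -0.02993108 -0.0525695 ]
 [ 0.05232682  0.00883499 -0.99859093]] [-0.07700809  0.50987963  0.89211048]
old_box 0.67 [415.3, 224.4, 139.6, 111.5]
new_box 0.81 [203.6, 200.6, 136.3, 85.9]
drive_a 0.97 [391.5, 211.1, 27.4, 47.1]
drive_a 0.83 [437.9, 228.6, 35.9, 40.6]
drive_a 0.82 [317.5, 272.6, 39.7, 28.1]
drive_a 0.75 [457.9, 243.7, 32.9, 40.8]
drive_a 0.61 [413.4, 221.7, 29.5, 42.4]
side 620.7827634794328 321.0344145475404 234.9277290797371 [[-0.98517476 -0.17084516 -0.01557625]
 [-0.08217471  0.54965342 -0.83134135]
 [ 0.15059219 -0.81773654 -0.55554383]] [0.49330342 0.12185327 1.02217396]
old_box 0.69 [320.4, 197.4, 107.0, 82.3]
new_box 0.83 [255.1, 316.4, 87.3, 135.7]
drive_a 0.96 [324.7, 160.8, 27.0, 39.6]
drive_a 0.93 [349.8, 146.4, 27.0, 37.2]
drive_a 0.93 [357.4, 231.2, 19.1, 80.3]
drive_a 0.65 [311.4, 171.6, 34.3, 45.3]
```

View pics/top0.png

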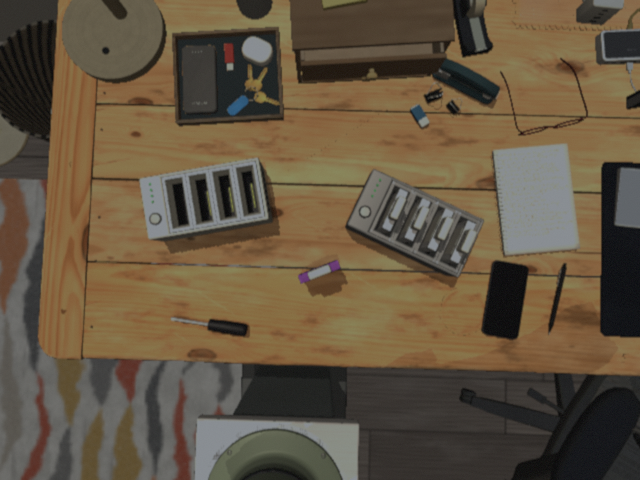

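View pics/side0.png

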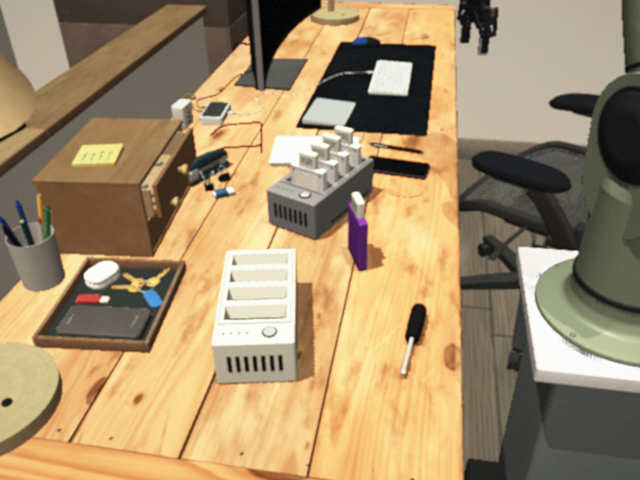

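The top view shows the old grey box at (415,224) with its button at (366,211), and the new white box at (205,200) with its button at (155,218). The buttons are at the left end, so world +y, on both. Possible confusions: the four silver drives with tabs at about (396,205), (416,217), (439,230) and (461,243), and the purple look-alike at (320,272), which is not wanted. Next I'll measure the poses.

```bash
cat > h.py <<'E'
from workcell import *
import numpy as np, cv2
def cloud(f):
    v,u=np.mgrid[:480,:640]; z=f['range_z']
    c=np.stack([(u-f['cx'])/f['fx']*z,(v-f['cy'])/f['fy']*z,z],-1)
    P=(c-f['t'])@f['R']; P[z==0]=np.nan
    return P
def proj(f,X):
    c=f['R']@np.array(X)+f['t']; return np.array([f['fx']*c[0]/c[2]+f['cx'],f['fy']*c[1]/c[2]+f['cy']])
def local(X,b):  # X world -> box frame xy
    c,s=np.cos(b[2]),np.sin(b[2]); d=np.asarray(X)[:2]-b[:2]
    return np.array([c*d[0]+s*d[1],-s*d[0]+c*d[1]])
def world(l,b):
    c,s=np.cos(b[2]),np.sin(b[2]); return np.array([b[0]+c*l[0]-s*l[1],b[1]+s*l[0]+c*l[1]])
E
python3 - <<'E'
from h import *
f=grab_frame('top');P=cloud(f);v,u=np.mgrid[:480,:640]
for n,(u0,u1,v0,v1) in dict(old=(335,495,160,290),new=(130,280,150,250)).items():
    w=(u>u0)&(u<u1)&(v>v0)&(v<v1)
    m=w&(P[...,2]>.07)&(P[...,2]<.09)
    q=P[m]; r=cv2.minAreaRect((q[:,:2]*1000).astype(np.float32)); print(n,m.sum(),np.median(q[:,2]),r); print(cv2.boxPoints(r))
    m=(w&(P[...,2]>.138)&(P[...,2]<.16)).astype(np.uint8)
    k,l,st,c=cv2.connectedComponentsWithStats(m)
    for i in range(1,k):
        if st[i,4]>15:
            q=P[l==i]; print(st[i,4],c[i],q.mean(0),cv2.minAreaRect((q[:,:2]*1000).astype(np.float32)))
w=(u>295)&(u<350)&(v>250)&(v<300)&(P[...,2]>.1);print('purple',P[w].mean(0),P[w].max(0))
big=cv2.resize(f['image'][150:300,335:495],None,fx=5,fy=4,interpolation=cv2.INTER_CUBIC)[:,:,::-1]
cv2.imwrite('pics/crop.png',big)
E
```

```text
old 4879 0.07965195849376012 ((541.5521850585938, -245.10333251953125), (224.53369140625, 116.89517974853516), 66.38153076171875)
[[ 443.02145  -324.5493  ]
 [ 550.12476  -371.3827  ]
 [ 640.0829   -165.65738 ]
 [ 532.9796   -118.823975]]
208 [397.24519231 207.76923077] [ 0.55861111 -0.20011882  0.14715607] ((558.9450073242188, -200.7499542236328), (14.17990779876709, 39.06138610839844), 66.94438171386719)
216 [420.60648148 217.68981481] [ 0.54307162 -0.23959434  0.14702811] ((543.2932739257812, -240.64479064941406), (15.092771530151367, 40.109375), 67.2450942993164)
224 [444.45982143 228.3125    ] [ 0.52643528 -0.27987685  0.14663398] ((526.8135375976562, -280.9568176269531), (14.900322914123535, 40.061607360839844), 65.6085205078125)
228 [467.72368421 240.78070175] [ 0.50670285 -0.31901297  0.14660442] ((506.9051208496094, -320.0942077636719), (15.034735679626465, 40.361087799072266), 66.39363861083984)
new 5106 0.07945754487543039 ((573.6759033203125, 145.0050048828125), (116.68185424804688, 225.28744506835938), 11.614692687988281)
[[493.85114  243.59647 ]
 [539.20807   22.922089]
 [653.5007    46.413544]
 [608.14374  267.08792 ]]
purple [ 0.44683484 -0.07187829  0.1228293 ] [ 0.46636289 -0.03533061  0.13570571]
```

View pics/crop.png

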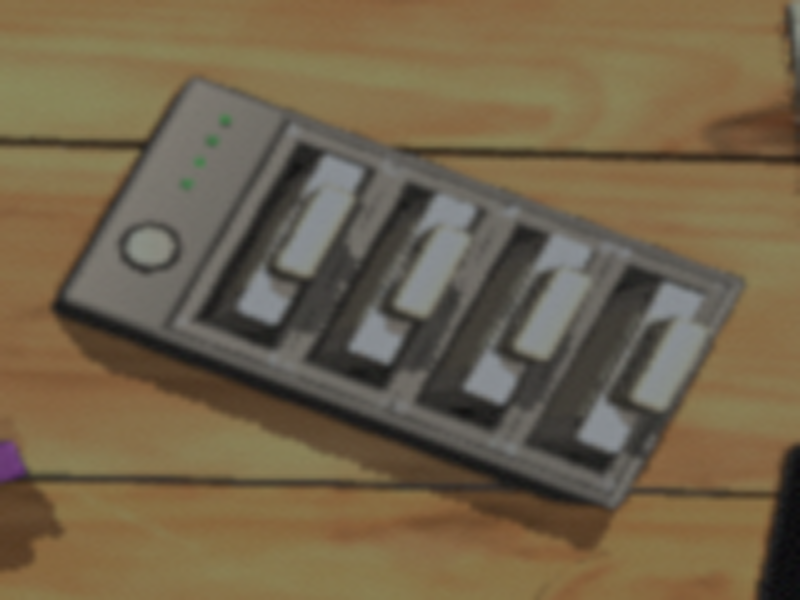

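The crop confirms four silver drives in the grey box. The button is at upper left (150,245), and the purple drive only just shows at (5,460). The measured box sizes (225x117, z=0.080) and tab tops (z=0.147, 44 mm pitch) match the description. I'll start with the drive in bay 4.

```bash
cat >> h.py <<'E'
from scipy.spatial.transform import Rotation as Ro
OLD=np.array([.5342,-.2611,np.radians(-23.6)]); NEW=np.array([.5773,.1274,np.radians(11.6)])
BY=[.066,.022,-.022,-.066]
def nav(box,bay,z,off=(0,0)):
    s=observe(); t=np.r_[world((off[0],BY[bay-1]+off[1]),box),z]
    R=Ro.from_euler('xyz',s['tool_rot']); yaw=np.degrees(box[2])+90
    Rt=Ro.from_euler('xyz',[180,0,yaw],degrees=True)
    print('t',round(float(s['clock']),2),'pos',s['position'].round(4),'w',round(float(s['grip_width']),4),'F',s['force'].round(1),'target',t.round(4),
      '\n turn now(tool,deg)',np.degrees((R.inv()*Rt).as_rotvec()).round(2),'| shift now',R.inv().apply(t-s['position']).round(4),'| shift after turn',Rt.inv().apply(t-s['position']).round(4))
E
python3 -m creep '[[[-1,0,0,0,0,0,-8.56],[-1,0,0,0,0,0,-8.56],[-1,0,0,0,0,0,-8.56],[-1,0,0,0,0,0,-8.56],[-1,0,0,0,0,0,-8.56]]]' 60
python3 -m creep '[[[-1,0.0334,0.0134,0,0,0,0],[-1,0.0334,0.0134,0,0,0,0],[-1,0.0334,0.0134,0,0,0,0],[-1,0.0334,0.0134,0,0,0,0],[-1,0.0334,0.0134,0,0,0,0],[-1,0.0334,0.0134,0,0,0,0],[-1,0.0334,0.0134,0,0,0,0],[-1,0.0334,0.0134,0,0,0,0],[-1,0.0334,0.0134,0,0,0,0],[-1,0.0334,0.0134,0,0,0,0]]]'
python3 -m creep '[[[-1,0,0,0,0,0,0],[-1,0,0,0,0,0,0]]]'
python3 -c "
from h import *
nav(OLD,4,.12)"
```

```text
clock: 0.95
position: [0.2501, -0.5727, 0.2313]
tool_rot: [-3.142, 0.0, 1.165]
force: [0.4, -0.1, -1.1]
grip_width: 0.0853
finger_force: 0.0
clock: 1.95
position: [0.5076, -0.3193, 0.2314]
tool_rot: [3.141, 0.0, 1.159]
force: [0.3, -0.6, -0.3]
grip_width: 0.0853
finger_force: 0.0
clock: 2.15
position: [0.507, -0.3199, 0.2312]
tool_rot: [-3.141, 0.0, 1.16]
force: [0.1, -0.4, -1.1]
grip_width: 0.0857
finger_force: 0.0
t 2.15 pos [ 0.507  -0.3199  0.2312] w 0.0857 F [ 0.1 -0.4 -1.1] target [ 0.5078 -0.3216  0.12  ] 
 turn now(tool,deg) [-0.01  0.    0.08] | shift now [-0.0013  0.0014  0.1112] | shift after turn [-0.0013  0.0014  0.1112]
```

```bash
python3 -m creep '[[[-1,-0.001,0.001,0.03,0,0,0],[-1,0,0,0.03,0,0,0],[-1,0,0,0.03,0,0,0],[-1,0,0,0.02,0,0,0],[-1,0,0,0,0,0,0]]]'
python3 -m creep '[[[1,0,0,0,0,0,0],[1,0,0,0,0,0,0],[1,0,0,0,0,0,0],[1,0,0,0,0,0,0],[1,0,0,0,0,0,0],[1,0,0,0,0,0,0],[1,0,0,0,0,0,0],[1,0,0,0,0,0,0]]]' 60
python3 - <<'E'
from h import *
f=grab_frame('side');u,v=proj(f,[.507,-.32,.12]).astype(int)
c=f['image'][max(0,v-90):v+90,max(0,u-110):u+110]
cv2.imwrite('pics/grip.png',cv2.resize(c,None,fx=3,fy=3,interpolation=cv2.INTER_CUBIC)[:,:,::-1])
E
```

```text
clock: 2.65
position: [0.5051, -0.3221, 0.1189]
tool_rot: [-3.137, 0.0, 1.157]
force: [-0.2, 0.8, 0.9]
grip_width: 0.0853
finger_force: 0.0
clock: 3.45
position: [0.5075, -0.322, 0.1226]
tool_rot: [3.14, 0.0, 1.159]
force: [-2.9, 1.6, 10.4]
grip_width: 0.0391
finger_force: 59.1
```

View pics/grip.png

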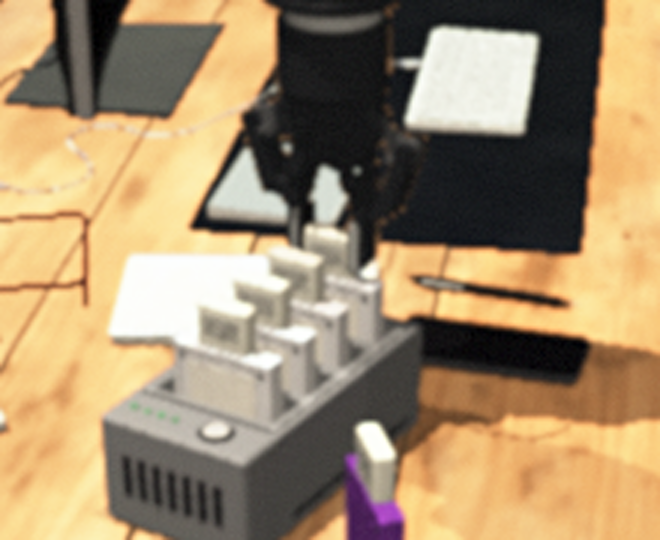

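The fingers hold the rear tab at (328,245) in the crop, with opening 39 mm and force 59 N. There was a slight downward push, so next time I'll grip about 3 mm higher. Now lifting.

```bash
python3 -m creep '[[[1,0,0,-0.01,0,0,0],[1,0,0,-0.015,0,0,0],[1,0,0,-0.02,0,0,0],[1,0,0,-0.02,0,0,0],[1,0,0,-0.02,0,0,0],[1,0,0,-0.02,0,0,0],[1,0,0,-0.02,0,0,0],[1,0,0,-0.02,0,0,0],[1,0,0,-0.01,0,0,0],[1,0,0,0,0,0,0]]]'
python3 -c "
from h import *
nav(NEW,4,.121)"
```

```text
clock: 4.5
position: [0.5076, -0.3219, 0.2782]
tool_rot: [3.139, 0.0, 1.159]
force: [-0.1, 0.3, -1.3]
grip_width: 0.0388
finger_force: 60.8
t 4.5 pos [ 0.5076 -0.3219  0.2782] w 0.0388 F [-0.1  0.3 -1.3] target [0.5906 0.0627 0.121 ] 
 turn now(tool,deg) [  0.14   0.07 -35.21] | shift now [ 0.3857 -0.0785  0.1568] | shift after turn [0.3601 0.1586 0.1572]
```

```bash
python3 -m creep '[[[1,0,0,0,0,0,-7.04],[1,0,0,0,0,0,-7.04],[1,0,0,0,0,0,-7.04],[1,0,0,0,0,0,-7.04],[1,0,0,0,0,0,-7.04]]]'
python3 -m creep '[[[1,0.02,0.009,0,0,0,0],[1,0.04,0.0177,0,0,0,0],[1,0.04,0.0177,0,0,0,0],[1,0.04,0.0177,0,0,0,0],[1,0.04,0.0177,0,0,0,0],[1,0.04,0.0177,0,0,0,0],[1,0.04,0.0177,0,0,0,0],[1,0.04,0.0177,0,0,0,0],[1,0.04,0.0177,0,0,0,0],[1,0.02,0.0089,0,0,0,0]]]'
python3 -m creep '[[[1,0,0,0,0,0,0],[1,0,0,0,0,0,0],[1,0,0,0,0,0,0]]]'
python3 - <<'E'
from h import *
nav(NEW,4,.121)
f=grab_frame('top');P=cloud(f)
img=f['image'].copy()
for b in range(4): 
    p=proj(f,[*world((0,BY[b]),NEW),.08]).round().astype(int); cv2.circle(img,tuple(map(int,p)),1,(255,0,0),-1)
cv2.imwrite('pics/new1.png',cv2.resize(img[130:270,120:320],None,fx=4,fy=4,interpolation=cv2.INTER_CUBIC)[:,:,::-1])
E
```

```text
clock: 5.0
position: [0.5068, -0.3215, 0.2754]
tool_rot: [-3.141, -0.001, 1.778]
force: [0.7, -0.5, -1.4]
grip_width: 0.0388
finger_force: 60.8
clock: 6.0
position: [0.5908, 0.0673, 0.2756]
tool_rot: [-3.141, -0.002, 1.777]
force: [-0.5, 0.1, -1.2]
grip_width: 0.0389
finger_force: 60.8
clock: 6.3
position: [0.5909, 0.0617, 0.2759]
tool_rot: [-3.141, 0.001, 1.772]
force: [-1.0, -1.0, -0.9]
grip_width: 0.039
finger_force: 60.8
t 6.3 pos [0.5909 0.0617 0.2759] w 0.039 F [-1.  -1.  -0.9] target [0.5906 0.0627 0.121 ] 
 turn now(tool,deg) [-0.05  0.03 -0.09] | shift now [0.0012 0.     0.1549] | shift after turn [ 1.100e-03 -1.000e-04  1.549e-01]
```

View pics/new1.png

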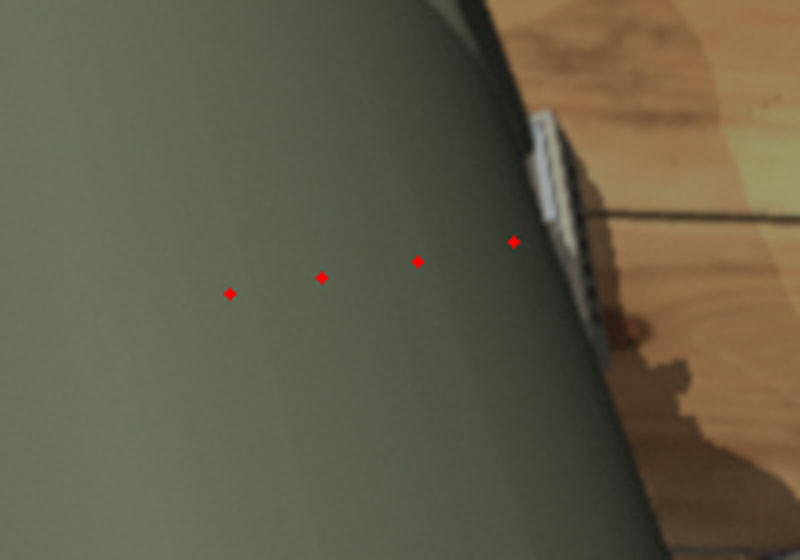

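The arm hides the new box from the top camera. The bay markers run to (514,241) and the drive shows at (560,190). TCP error is about 1 mm, inside the funnel's tolerance, so I'm lowering while watching the force.

```bash
python3 -m creep '[[[1,0.001,0,0.02,0,0,0],[1,0,0,0.02,0,0,0],[1,0,0,0.02,0,0,0],[1,0,0,0.01,0,0,0],[1,0,0,0.01,0,0,0],[1,0,0,0.01,0,0,0],[1,0,0,0.01,0,0,0],[1,0,0,0.01,0,0,0],[1,0,0,0.01,0,0,0],[1,0,0,0,0,0,0]]]'
python3 -m creep '[[[1,0,0,0.01,0,0,0],[1,0,0,0.01,0,0,0],[1,0,0,0.006,0,0,0],[1,0,0,0.003,0,0,0],[1,0,0,0,0,0,0],[1,0,0,0,0,0,0]]]'
python3 -c "
from h import *
nav(NEW,4,.122)"
```

```text
clock: 7.35
position: [0.5903, 0.0638, 0.1549]
tool_rot: [-3.14, -0.0, 1.773]
force: [-0.0, -0.3, -1.2]
grip_width: 0.0386
finger_force: 60.8
clock: 7.95
position: [0.5909, 0.064, 0.1274]
tool_rot: [-3.142, 0.0, 1.773]
force: [0.4, -0.8, -2.2]
grip_width: 0.0389
finger_force: 60.8
t 7.95 pos [0.5909 0.064  0.1274] w 0.0389 F [ 0.4 -0.8 -2.2] target [0.5906 0.0627 0.122 ] 
 turn now(tool,deg) [-0.    0.   -0.01] | shift now [-0.0011 -0.0006  0.0054] | shift after turn [-0.0011 -0.0006  0.0054]
```

```bash
python3 -m creep '[[[1,0,0,0.003,0,0,0],[1,0,0,0.002,0,0,0],[1,0,0,0.001,0,0,0],[1,0,0,0,0,0,0],[1,0,0,0,0,0,0]]]'
```

```text
clock: 8.45
position: [0.5911, 0.0641, 0.1225]
tool_rot: [3.141, 0.001, 1.773]
force: [-7.3, -3.1, 20.8]
grip_width: 0.0389
finger_force: 63.4
```

Touched down: 21 N upward at the same height as in the old bay. Releasing, retreating, then checking.

```bash
python3 -m creep '[[[1,0,0,-0.001,0,0,0],[-1,0,0,0,0,0,0],[-1,0,0,0,0,0,0],[-1,0,0,0,0,0,0],[-1,0,0,0,0,0,0],[-1,0,0,0,0,0,0]]]'
python3 -m creep '[[[-1,0,0,-0.02,0,0,0],[-1,0,0,-0.03,0,0,0],[-1,0,0,-0.03,0,0,0],[-1,0,0,-0.03,0,0,0],[-1,0,0,0,0,0,0],[-1,0,0,0,0,0,8.5],[-1,0,0,0,0,0,8.5],[-1,0,0,0,0,0,8.5],[-1,0,0,0,0,0,8.5],[-1,0,0,0,0,0,1.2]]]'
python3 -c "
from h import *
nav(OLD,3,.124)"
```

```text
clock: 9.05
position: [0.5909, 0.064, 0.1222]
tool_rot: [-3.142, -0.0, 1.773]
force: [0.4, 0.2, 0.0]
grip_width: 0.0853
finger_force: 0.0
clock: 10.05
position: [0.5907, 0.0641, 0.2318]
tool_rot: [-3.141, 0.0, 1.156]
force: [-0.2, -0.9, -0.6]
grip_width: 0.0854
finger_force: 0.0
t 10.05 pos [0.5907 0.0641 0.2318] w 0.0854 F [-0.2 -0.9 -0.6] target [ 0.5254 -0.2813  0.124 ] 
 turn now(tool,deg) [-0.02  0.03 -0.19] | shift now [-0.3423  0.0796  0.108 ] | shift after turn [-0.3426  0.0784  0.1078]
```

```bash
python3 -m creep '[[[-1,-0.0342,0.0079,0,0,0,0],[-1,-0.0342,0.0079,0,0,0,0],[-1,-0.0342,0.0079,0,0,0,0],[-1,-0.0342,0.0079,0,0,0,0],[-1,-0.0342,0.0079,0,0,0,0],[-1,-0.0342,0.0079,0,0,0,0],[-1,-0.0342,0.0079,0,0,0,0],[-1,-0.0342,0.0079,0,0,0,0],[-1,-0.0342,0.0079,0,0,0,0],[-1,-0.0342,0.0079,0,0,0,0]]]'
python3 -m creep '[[[-1,0,0,0,0,0,0],[-1,0,0,0,0,0,0],[-1,0,0,0,0,0,0]]]'
python3 - <<'E'
from h import *
nav(OLD,3,.124)
f=grab_frame('side')
cv2.imwrite('pics/s2.png',cv2.resize(f['image'][120:390,190:420],None,fx=2.2,fy=2.2,interpolation=cv2.INTER_CUBIC)[:,:,::-1])
P=cloud(f);L=(P[...,:2]-NEW[:2]);c,s=np.cos(NEW[2]),np.sin(NEW[2])
x=c*L[...,0]+s*L[...,1];y=-s*L[...,0]+c*L[...,1]
m=(abs(x)<.03)&(y<-.03)&(y>-.11)&(P[...,2]>.13)&(P[...,2]<.2)
print(m.sum(),x[m].mean(),y[m].mean(),np.percentile(P[m][:,2],[50,95,100]))
E
```

```text
clock: 11.05
position: [0.5258, -0.2824, 0.2319]
tool_rot: [-3.141, 0.0, 1.163]
force: [0.6, 0.9, 1.0]
grip_width: 0.0851
finger_force: 0.0
clock: 11.35
position: [0.5266, -0.28, 0.2321]
tool_rot: [-3.141, -0.001, 1.162]
force: [-0.2, 1.2, -0.3]
grip_width: 0.0858
finger_force: 0.0
t 11.35 pos [ 0.5266 -0.28    0.2321] w 0.0858 F [-0.2  1.2 -0.3] target [ 0.5254 -0.2813  0.124 ] 
 turn now(tool,deg) [-0.02 -0.03  0.16] | shift now [-0.0017 -0.0005  0.1081] | shift after turn [-0.0016 -0.0006  0.1081]
356 -0.0016283772030998515 -0.0620020793475802 [0.14344455 0.15011995 0.15163408]
```

View pics/s2.png

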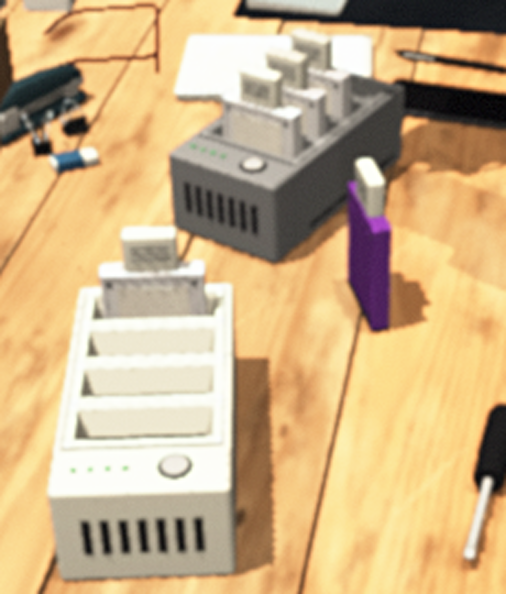

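The first drive stands in bay 4 of the white box, farthest from its button, with the tab at (150,250) in the crop and its top at z≈0.15. Three drives are left in the old box. Next is bay 3.

```bash
python3 -m creep '[[[-1,-0.001,0,0.03,0,0,0],[-1,0,0,0.03,0,0,0],[-1,0,0,0.03,0,0,0],[-1,0,0,0.017,0,0,0],[-1,0,0,0,0,0,0]]]'
python3 -m creep '[[[1,0,0,0,0,0,0],[1,0,0,0,0,0,0],[1,0,0,0,0,0,0],[1,0,0,0,0,0,0],[1,0,0,0,0,0,0],[1,0,0,0,0,0,0],[1,0,0,0,0,0,0],[1,0,0,0,0,0,0]]]' 60
python3 -m creep '[[[1,0,0,-0.01,0,0,0],[1,0,0,-0.015,0,0,0],[1,0,0,-0.02,0,0,0],[1,0,0,-0.02,0,0,0],[1,0,0,-0.02,0,0,0],[1,0,0,-0.02,0,0,0],[1,0,0,-0.02,0,0,0],[1,0,0,-0.02,0,0,0],[1,0,0,-0.01,0,0,0],[1,0,0,0,0,0,0]]]'
python3 -m creep '[[[1,0,0,0,0,0,-7.04],[1,0,0,0,0,0,-7.04],[1,0,0,0,0,0,-7.04],[1,0,0,0,0,0,-7.04],[1,0,0,0,0,0,-7.04],[1,0,0,0,0,0,0]]]'
python3 -c "
from h import *
nav(NEW,3,.124)"
```

```text
clock: 11.9
position: [0.5252, -0.2804, 0.1232]
tool_rot: [-3.138, -0.0, 1.161]
force: [0.3, 0.7, -0.1]
grip_width: 0.0854
finger_force: 0.0
clock: 12.7
position: [0.5264, -0.2821, 0.1266]
tool_rot: [3.14, 0.0, 1.159]
force: [-2.5, 1.7, 10.7]
grip_width: 0.0387
finger_force: 60.1
clock: 13.7
position: [0.5264, -0.2821, 0.2821]
tool_rot: [3.139, 0.0, 1.159]
force: [-0.7, 0.1, -2.0]
grip_width: 0.0386
finger_force: 60.8
clock: 14.3
position: [0.5255, -0.2819, 0.2794]
tool_rot: [-3.141, -0.001, 1.775]
force: [-0.7, 0.4, -2.2]
grip_width: 0.0388
finger_force: 60.9
t 14.3 pos [ 0.5255 -0.2819  0.2794] w 0.0388 F [-0.7  0.4 -2.2] target [0.5817 0.1058 0.124 ] 
 turn now(tool,deg) [-0.05 -0.06  0.12] | shift now [0.3681 0.134  0.1557] | shift after turn [0.3685 0.133  0.1554]
```

```bash
python3 -m creep '[[[1,0.02,0.0073,0,0,0,0],[1,0.041,0.0148,0,0,0,0],[1,0.041,0.0148,0,0,0,0],[1,0.041,0.0148,0,0,0,0],[1,0.041,0.0148,0,0,0,0],[1,0.041,0.0148,0,0,0,0],[1,0.041,0.0148,0,0,0,0],[1,0.041,0.0148,0,0,0,0],[1,0.041,0.0148,0,0,0,0],[1,0.0205,0.0073,0,0,0,0]]]'
python3 -m creep '[[[1,0,0,0,0,0,0],[1,0,0,0,0,0,0],[1,0,0,0,0,0,0]]]'
python3 -c "
from h import *
nav(NEW,3,.1266)"
```

```text
clock: 15.3
position: [0.5817, 0.11, 0.2799]
tool_rot: [-3.141, -0.002, 1.773]
force: [-0.3, 0.5, -1.2]
grip_width: 0.0386
finger_force: 60.8
clock: 15.6
position: [0.5821, 0.1045, 0.28]
tool_rot: [-3.141, 0.001, 1.77]
force: [-0.4, -0.4, -0.5]
grip_width: 0.0387
finger_force: 60.8
t 15.6 pos [0.5821 0.1045 0.28  ] w 0.0387 F [-0.4 -0.4 -0.5] target [0.5817 0.1058 0.1266] 
 turn now(tool,deg) [-0.04  0.03 -0.19] | shift now [ 0.0015 -0.      0.1534] | shift after turn [ 1.400e-03 -1.000e-04  1.534e-01]
```

```bash
python3 -m creep '[[[1,0,0,0.02,0,0,0],[1,0,0,0.02,0,0,0],[1,0,0,0.02,0,0,0],[1,0,0,0.01,0,0,0],[1,0,0,0.01,0,0,0],[1,0,0,0.01,0,0,0],[1,0,0,0.01,0,0,0],[1,0,0,0.01,0,0,0],[1,0,0,0.01,0,0,0],[1,0,0,0,0,0,0]]]'
python3 -m creep '[[[1,0,0,0.01,0,0,0],[1,0,0,0.01,0,0,0],[1,0,0,0.006,0,0,0],[1,0,0,0.003,0,0,0],[1,0,0,0,0,0,0],[1,0,0,0,0,0,0]]]'
python3 -m creep '[[[1,0,0,0.002,0,0,0],[1,0,0,0.002,0,0,0],[1,0,0,0,0,0,0],[1,0,0,0,0,0,0]]]'
```

```text
clock: 16.6
position: [0.5816, 0.1057, 0.1589]
tool_rot: [-3.14, -0.0, 1.773]
force: [-0.3, 0.5, -0.6]
grip_width: 0.0388
finger_force: 60.8
clock: 17.2
position: [0.5823, 0.1058, 0.1315]
tool_rot: [3.141, -0.0, 1.773]
force: [-0.9, -0.1, -1.0]
grip_width: 0.0385
finger_force: 60.8
clock: 17.6
position: [0.5822, 0.1058, 0.1273]
tool_rot: [-3.142, -0.0, 1.773]
force: [-0.0, 0.7, -0.7]
grip_width: 0.0384
finger_force: 60.8
```

```bash
python3 -m creep '[[[1,0,0,0.001,0,0,0],[1,0,0,0.001,0,0,0],[1,0,0,0,0,0,0]]]'
```

```text
clock: 17.9
position: [0.5824, 0.106, 0.1266]
tool_rot: [3.141, 0.0, 1.773]
force: [-6.9, -2.8, 21.5]
grip_width: 0.0389
finger_force: 63.5
```

Touchdown again at the expected height. Releasing and going back for bay 2.

```bash
python3 -m creep '[[[1,0,0,-0.001,0,0,0],[-1,0,0,0,0,0,0],[-1,0,0,0,0,0,0],[-1,0,0,0,0,0,0],[-1,0,0,0,0,0,0],[-1,0,0,0,0,0,0]]]'
python3 -m creep '[[[-1,0,0,-0.02,0,0,0],[-1,0,0,-0.03,0,0,0],[-1,0,0,-0.03,0,0,0],[-1,0,0,-0.03,0,0,0],[-1,0,0,0,0,0,0],[-1,0,0,0,0,0,8.5],[-1,0,0,0,0,0,8.5],[-1,0,0,0,0,0,8.5],[-1,0,0,0,0,0,8.5],[-1,0,0,0,0,0,1.2]]]'
python3 -c "
from h import *
nav(OLD,2,.124)"
```

```text
clock: 18.5
position: [0.5822, 0.1058, 0.1262]
tool_rot: [-3.142, -0.0, 1.773]
force: [-0.0, -0.2, 0.1]
grip_width: 0.0857
finger_force: 0.0
clock: 19.5
position: [0.582, 0.1058, 0.2358]
tool_rot: [-3.141, 0.001, 1.155]
force: [0.5, 0.1, 0.3]
grip_width: 0.0855
finger_force: 0.0
t 19.5 pos [0.582  0.1058 0.2358] w 0.0855 F [0.5 0.1 0.3] target [ 0.543  -0.2409  0.124 ] 
 turn now(tool,deg) [-0.01  0.03 -0.2 ] | shift now [-0.3329  0.1043  0.112 ] | shift after turn [-0.3333  0.1031  0.1118]
```

```bash
python3 -m creep '[[[-1,-0.0333,0.0104,0,0,0,0],[-1,-0.0333,0.0104,0,0,0,0],[-1,-0.0333,0.0104,0,0,0,0],[-1,-0.0333,0.0104,0,0,0,0],[-1,-0.0333,0.0104,0,0,0,0],[-1,-0.0333,0.0104,0,0,0,0],[-1,-0.0333,0.0104,0,0,0,0],[-1,-0.0333,0.0104,0,0,0,0],[-1,-0.0333,0.0104,0,0,0,0],[-1,-0.0333,0.0104,0,0,0,0]]]'
python3 -m creep '[[[-1,0,0,0,0,0,0],[-1,0,0,0,0,0,0],[-1,0,0,0,0,0,0]]]'
python3 -c "
from h import *
nav(OLD,2,.124)"
```

```text
clock: 20.5
position: [0.5436, -0.2424, 0.2359]
tool_rot: [-3.141, 0.0, 1.163]
force: [0.6, 0.2, 0.1]
grip_width: 0.0856
finger_force: 0.0
clock: 20.8
position: [0.5442, -0.24, 0.236]
tool_rot: [-3.141, -0.0, 1.162]
force: [-1.2, 0.4, -0.3]
grip_width: 0.0852
finger_force: 0.0
t 20.8 pos [ 0.5442 -0.24    0.236 ] w 0.0852 F [-1.2  0.4 -0.3] target [ 0.543  -0.2409  0.124 ] 
 turn now(tool,deg) [-0.03 -0.02  0.16] | shift now [-0.0014 -0.0007  0.112 ] | shift after turn [-0.0013 -0.0007  0.112 ]
```

```bash
python3 -m creep '[[[-1,-0.001,0,0.03,0,0,0],[-1,0,0,0.03,0,0,0],[-1,0,0,0.03,0,0,0],[-1,0,0,0.021,0,0,0],[-1,0,0,0,0,0,0]]]'
python3 -m creep '[[[1,0,0,0,0,0,0],[1,0,0,0,0,0,0],[1,0,0,0,0,0,0],[1,0,0,0,0,0,0],[1,0,0,0,0,0,0],[1,0,0,0,0,0,0],[1,0,0,0,0,0,0],[1,0,0,0,0,0,0]]]' 60
python3 -m creep '[[[1,0,0,-0.01,0,0,0],[1,0,0,-0.015,0,0,0],[1,0,0,-0.02,0,0,0],[1,0,0,-0.02,0,0,0],[1,0,0,-0.02,0,0,0],[1,0,0,-0.02,0,0,0],[1,0,0,-0.02,0,0,0],[1,0,0,-0.02,0,0,0],[1,0,0,-0.01,0,0,0],[1,0,0,0,0,0,0]]]'
python3 -m creep '[[[1,0,0,0,0,0,-7.04],[1,0,0,0,0,0,-7.04],[1,0,0,0,0,0,-7.04],[1,0,0,0,0,0,-7.04],[1,0,0,0,0,0,-7.04],[1,0,0,0,0,0,0]]]'
python3 -c "
from h import *
nav(NEW,2,.1266)"
```

```text
clock: 21.3
position: [0.5427, -0.2402, 0.1229]
tool_rot: [-3.137, -0.0, 1.162]
force: [-0.7, -0.2, 1.0]
grip_width: 0.0854
finger_force: 0.0
clock: 22.1
position: [0.5442, -0.242, 0.1266]
tool_rot: [3.14, 0.0, 1.159]
force: [-1.7, 1.0, 10.2]
grip_width: 0.0386
finger_force: 59.2
clock: 23.1
position: [0.5442, -0.242, 0.2821]
tool_rot: [3.139, -0.0, 1.159]
force: [-0.2, -0.0, -2.3]
grip_width: 0.0387
finger_force: 61.0
clock: 23.7
position: [0.5433, -0.2419, 0.2794]
tool_rot: [-3.141, -0.001, 1.775]
force: [-0.4, -0.8, -2.5]
grip_width: 0.0387
finger_force: 60.9
t 23.7 pos [ 0.5433 -0.2419  0.2794] w 0.0387 F [-0.4 -0.8 -2.5] target [0.5729 0.149  0.1266] 
 turn now(tool,deg) [-0.05 -0.06  0.12] | shift now [0.3765 0.1085 0.1531] | shift after turn [0.3769 0.1076 0.1528]
```

```bash
python3 -m creep '[[[1,0.0209,0.006,0,0,0,0],[1,0.0419,0.012,0,0,0,0],[1,0.0419,0.012,0,0,0,0],[1,0.0419,0.012,0,0,0,0],[1,0.0419,0.012,0,0,0,0],[1,0.0419,0.012,0,0,0,0],[1,0.0419,0.012,0,0,0,0],[1,0.0419,0.012,0,0,0,0],[1,0.0419,0.012,0,0,0,0],[1,0.0209,0.006,0,0,0,0]]]'
python3 -m creep '[[[1,0,0,0,0,0,0],[1,0,0,0,0,0,0],[1,0,0,0,0,0,0]]]'
python3 -c "
from h import *
nav(NEW,2,.1266)"
```

```text
clock: 24.7
position: [0.573, 0.1533, 0.2799]
tool_rot: [-3.141, -0.002, 1.772]
force: [-0.1, 0.4, -1.5]
grip_width: 0.0388
finger_force: 60.9
clock: 25.0
position: [0.5738, 0.1478, 0.28]
tool_rot: [-3.141, 0.001, 1.77]
force: [-0.5, -0.9, -1.4]
grip_width: 0.0385
finger_force: 60.9
t 25.0 pos [0.5738 0.1478 0.28  ] w 0.0385 F [-0.5 -0.9 -1.4] target [0.5729 0.149  0.1266] 
 turn now(tool,deg) [-0.03  0.04 -0.18] | shift now [ 0.0014 -0.0006  0.1534] | shift after turn [ 0.0013 -0.0007  0.1534]
```

Same situation as before, so the same descent applies.

```bash
python3 -m creep '[[[1,0,-0.001,0.02,0,0,0],[1,0,0,0.02,0,0,0],[1,0,0,0.02,0,0,0],[1,0,0,0.01,0,0,0],[1,0,0,0.01,0,0,0],[1,0,0,0.01,0,0,0],[1,0,0,0.01,0,0,0],[1,0,0,0.01,0,0,0],[1,0,0,0.01,0,0,0],[1,0,0,0,0,0,0]]]'
python3 -m creep '[[[1,0,0,0.01,0,0,0],[1,0,0,0.01,0,0,0],[1,0,0,0.006,0,0,0],[1,0,0,0.003,0,0,0],[1,0,0,0,0,0,0],[1,0,0,0,0,0,0]]]'
python3 -m creep '[[[1,0,0,0.002,0,0,0],[1,0,0,0.002,0,0,0],[1,0,0,0.001,0,0,0],[1,0,0,0.001,0,0,0],[1,0,0,0,0,0,0]]]'
```

```text
clock: 26.0
position: [0.5722, 0.1487, 0.1589]
tool_rot: [-3.14, 0.0, 1.773]
force: [-0.5, -0.4, -1.6]
grip_width: 0.0385
finger_force: 60.9
clock: 26.6
position: [0.5729, 0.149, 0.1315]
tool_rot: [3.141, -0.0, 1.773]
force: [0.8, -0.3, -0.8]
grip_width: 0.039
finger_force: 61.0
clock: 27.1
position: [0.5729, 0.1492, 0.1267]
tool_rot: [3.141, 0.0, 1.773]
force: [-8.5, -2.1, 22.9]
grip_width: 0.0385
finger_force: 63.8
```

```bash
python3 -m creep '[[[1,0,0,-0.001,0,0,0],[-1,0,0,0,0,0,0],[-1,0,0,0,0,0,0],[-1,0,0,0,0,0,0],[-1,0,0,0,0,0,0],[-1,0,0,0,0,0,0]]]'
python3 -m creep '[[[-1,0,0,-0.02,0,0,0],[-1,0,0,-0.03,0,0,0],[-1,0,0,-0.03,0,0,0],[-1,0,0,-0.03,0,0,0],[-1,0,0,0,0,0,0],[-1,0,0,0,0,0,8.5],[-1,0,0,0,0,0,8.5],[-1,0,0,0,0,0,8.5],[-1,0,0,0,0,0,8.5],[-1,0,0,0,0,0,1.2]]]'
python3 -c "
from h import *
nav(OLD,1,.124)"
```

```text
clock: 27.7
position: [0.5728, 0.1489, 0.1262]
tool_rot: [-3.142, -0.0, 1.773]
force: [-0.5, 0.3, -0.4]
grip_width: 0.0853
finger_force: 0.0
clock: 28.7
position: [0.5726, 0.1489, 0.2358]
tool_rot: [-3.141, 0.001, 1.155]
force: [-0.3, 0.7, 0.7]
grip_width: 0.0853
finger_force: 0.0
t 28.7 pos [0.5726 0.1489 0.2358] w 0.0853 F [-0.3  0.7  0.7] target [ 0.5606 -0.2006  0.124 ] 
 turn now(tool,deg) [-0.01  0.03 -0.19] | shift now [-0.3246  0.1301  0.112 ] | shift after turn [-0.3251  0.129   0.1118]
```

```bash
python3 -m creep '[[[-1,-0.0326,0.013,0,0,0,0],[-1,-0.0326,0.013,0,0,0,0],[-1,-0.0326,0.013,0,0,0,0],[-1,-0.0326,0.013,0,0,0,0],[-1,-0.0326,0.013,0,0,0,0],[-1,-0.0326,0.013,0,0,0,0],[-1,-0.0326,0.013,0,0,0,0],[-1,-0.0326,0.013,0,0,0,0],[-1,-0.0326,0.013,0,0,0,0],[-1,-0.0326,0.013,0,0,0,0]]]'
python3 -m creep '[[[-1,0,0,0,0,0,0],[-1,0,0,0,0,0,0],[-1,0,0,0,0,0,0]]]'
python3 -c "
from h import *
nav(OLD,1,.124)"
```

```text
clock: 29.7
position: [0.561, -0.2033, 0.2359]
tool_rot: [-3.141, 0.0, 1.163]
force: [0.9, -0.2, 0.1]
grip_width: 0.0855
finger_force: 0.0
clock: 30.0
position: [0.5614, -0.2009, 0.2361]
tool_rot: [-3.141, -0.0, 1.162]
force: [0.2, -0.0, 0.4]
grip_width: 0.0854
finger_force: 0.0
t 30.0 pos [ 0.5614 -0.2009  0.2361] w 0.0854 F [ 0.2 -0.   0.4] target [ 0.5606 -0.2006  0.124 ] 
 turn now(tool,deg) [-0.03 -0.03  0.16] | shift now [-0.0002 -0.0008  0.1121] | shift after turn [-1.000e-04 -8.000e-04  1.121e-01]
```

```bash
python3 -m creep '[[[-1,0,-0.001,0.03,0,0,0],[-1,0,0,0.03,0,0,0],[-1,0,0,0.03,0,0,0],[-1,0,0,0.021,0,0,0],[-1,0,0,0,0,0,0]]]'
python3 -m creep '[[[1,0,0,0,0,0,0],[1,0,0,0,0,0,0],[1,0,0,0,0,0,0],[1,0,0,0,0,0,0],[1,0,0,0,0,0,0],[1,0,0,0,0,0,0],[1,0,0,0,0,0,0],[1,0,0,0,0,0,0]]]' 60
python3 -m creep '[[[1,0,0,-0.01,0,0,0],[1,0,0,-0.015,0,0,0],[1,0,0,-0.02,0,0,0],[1,0,0,-0.02,0,0,0],[1,0,0,-0.02,0,0,0],[1,0,0,-0.02,0,0,0],[1,0,0,-0.02,0,0,0],[1,0,0,-0.02,0,0,0],[1,0,0,-0.01,0,0,0],[1,0,0,0,0,0,0]]]'
python3 -m creep '[[[1,0,0,0,0,0,-7.04],[1,0,0,0,0,0,-7.04],[1,0,0,0,0,0,-7.04],[1,0,0,0,0,0,-7.04],[1,0,0,0,0,0,-7.04],[1,0,0,0,0,0,0]]]'
python3 -c "
from h import *
nav(NEW,1,.1266)"
```

```text
clock: 30.5
position: [0.5593, -0.1998, 0.1229]
tool_rot: [-3.137, 0.0, 1.162]
force: [-0.6, 0.5, 0.8]
grip_width: 0.0855
finger_force: 0.0
clock: 31.3
position: [0.5608, -0.2015, 0.1266]
tool_rot: [3.14, -0.0, 1.159]
force: [-3.8, 1.7, 10.5]
grip_width: 0.0387
finger_force: 59.1
clock: 32.3
position: [0.5609, -0.2016, 0.2822]
tool_rot: [3.139, -0.0, 1.159]
force: [2.0, -0.8, -1.0]
grip_width: 0.0387
finger_force: 60.9
clock: 32.9
position: [0.56, -0.2015, 0.2795]
tool_rot: [-3.141, -0.001, 1.775]
force: [0.6, -0.1, -0.8]
grip_width: 0.0387
finger_force: 60.9
t 32.9 pos [ 0.56   -0.2015  0.2795] w 0.0387 F [ 0.6 -0.1 -0.8] target [0.564  0.1921 0.1266] 
 turn now(tool,deg) [-0.05 -0.05  0.12] | shift now [0.3844 0.084  0.1531] | shift after turn [0.3847 0.083  0.1529]
```

```bash
python3 -m creep '[[[1,0.0214,0.0046,0,0,0,0],[1,0.0428,0.0092,0,0,0,0],[1,0.0428,0.0092,0,0,0,0],[1,0.0428,0.0092,0,0,0,0],[1,0.0428,0.0092,0,0,0,0],[1,0.0428,0.0092,0,0,0,0],[1,0.0428,0.0092,0,0,0,0],[1,0.0428,0.0092,0,0,0,0],[1,0.0428,0.0092,0,0,0,0],[1,0.0214,0.0046,0,0,0,0]]]'
python3 -m creep '[[[1,0,0,0,0,0,0],[1,0,0,0,0,0,0],[1,0,0,0,0,0,0]]]'
python3 -c "
from h import *
nav(NEW,1,.1266)"
```

```text
clock: 33.9
position: [0.5631, 0.1967, 0.2799]
tool_rot: [-3.141, -0.001, 1.772]
force: [-0.6, -0.1, -1.4]
grip_width: 0.0386
finger_force: 60.9
clock: 34.2
position: [0.5643, 0.1912, 0.28]
tool_rot: [-3.141, 0.001, 1.77]
force: [-0.5, 0.4, -1.2]
grip_width: 0.0389
finger_force: 60.9
t 34.2 pos [0.5643 0.1912 0.28  ] w 0.0389 F [-0.5  0.4 -1.2] target [0.564  0.1921 0.1266] 
 turn now(tool,deg) [-0.03  0.04 -0.18] | shift now [0.001  0.     0.1534] | shift after turn [ 9.000e-04 -1.000e-04  1.534e-01]
```

```bash
python3 -m creep '[[[1,0,0,0.02,0,0,0],[1,0,0,0.02,0,0,0],[1,0,0,0.02,0,0,0],[1,0,0,0.01,0,0,0],[1,0,0,0.01,0,0,0],[1,0,0,0.01,0,0,0],[1,0,0,0.01,0,0,0],[1,0,0,0.01,0,0,0],[1,0,0,0.01,0,0,0],[1,0,0,0,0,0,0]]]'
python3 -m creep '[[[1,0,0,0.01,0,0,0],[1,0,0,0.01,0,0,0],[1,0,0,0.006,0,0,0],[1,0,0,0.003,0,0,0],[1,0,0,0,0,0,0],[1,0,0,0,0,0,0]]]'
python3 -m creep '[[[1,0,0,0.002,0,0,0],[1,0,0,0.002,0,0,0],[1,0,0,0.001,0,0,0],[1,0,0,0.001,0,0,0],[1,0,0,0,0,0,0]]]'
```

```text
clock: 35.2
position: [0.5636, 0.1923, 0.1589]
tool_rot: [-3.14, 0.0, 1.773]
force: [-0.2, -0.3, -2.0]
grip_width: 0.0388
finger_force: 60.9
clock: 35.8
position: [0.5643, 0.1926, 0.1315]
tool_rot: [3.141, -0.0, 1.773]
force: [0.1, 0.1, -0.6]
grip_width: 0.0385
finger_force: 60.9
clock: 36.3
position: [0.5642, 0.1929, 0.1266]
tool_rot: [3.141, 0.0, 1.773]
force: [-7.9, -1.9, 22.2]
grip_width: 0.0387
finger_force: 63.6
```

Seated. Releasing, then moving clear toward the right so the cameras can see.

```bash
python3 -m creep '[[[1,0,0,-0.001,0,0,0],[-1,0,0,0,0,0,0],[-1,0,0,0,0,0,0],[-1,0,0,0,0,0,0],[-1,0,0,0,0,0,0],[-1,0,0,0,0,0,0]]]'
python3 -m creep '[[[-1,0,0,-0.02,0,0,0],[-1,0,0,-0.03,0,0,0],[-1,0,0,-0.03,0,0,0],[-1,0,0,-0.03,0,0,0],[-1,-0.03,0,0,0,0,0],[-1,-0.04,0,0,0,0,0],[-1,-0.04,0,0,0,0,0],[-1,-0.04,0,0,0,0,0],[-1,-0.04,0,0,0,0,0],[-1,-0.04,0,0,0,0,0]]]'
python3 -m creep '[[[-1,-0.04,0,0,0,0,0],[-1,-0.04,0,0,0,0,0],[-1,-0.04,0,0,0,0,0],[-1,-0.03,0,0,0,0,0],[-1,-0.02,0,0,0,0,0],[-1,0,0,0,0,0,0],[-1,0,0,0,0,0,0],[-1,0,0,0,0,0,0],[-1,0,0,0,0,0,0],[-1,0,0,0,0,0,0]]]'
python3 - <<'E'
from h import *
c,s=np.cos(NEW[2]),np.sin(NEW[2])
for n in('top','side'):
    f=grab_frame(n);P=cloud(f);L=P[...,:2]-NEW[:2]
    x=c*L[...,0]+s*L[...,1];y=-s*L[...,0]+c*L[...,1]
    for b in BY:
        m=(abs(x)<.03)&(abs(y-b)<.022)&(P[...,2]>.138)&(P[...,2]<.16)
        print(n,b,m.sum(),x[m].mean().round(4),y[m].mean().round(4),np.median(P[m][:,2]).round(4))
    if n=='side': cv2.imwrite('pics/end.png',f['image'][:,:,::-1])
E
```

```text
clock: 36.9
position: [0.5641, 0.1925, 0.1262]
tool_rot: [-3.142, -0.0, 1.773]
force: [-0.3, -0.3, 0.4]
grip_width: 0.0853
finger_force: 0.0
clock: 37.9
position: [0.6104, -0.0345, 0.2364]
tool_rot: [3.142, 0.0, 1.773]
force: [0.9, 0.4, 0.3]
grip_width: 0.0854
finger_force: 0.0
clock: 38.9
position: [0.6446, -0.1987, 0.2365]
tool_rot: [3.141, -0.0, 1.774]
force: [0.2, 0.5, -0.4]
grip_width: 0.0852
finger_force: 0.0
top 0.066 224 -0.0019 0.0639 0.1472
top 0.022 217 -0.0021 0.021 0.1474
top -0.022 212 0.0 -0.0228 0.1475
top -0.066 210 -0.0016 -0.0651 0.1474
side 0.066 332 -0.0027 0.0669 0.147
side 0.022 297 -0.0027 0.0237 0.1472
side -0.022 268 -0.0002 -0.0204 0.147
side -0.066 251 -0.002 -0.0627 0.1469
```

View pics/end.png

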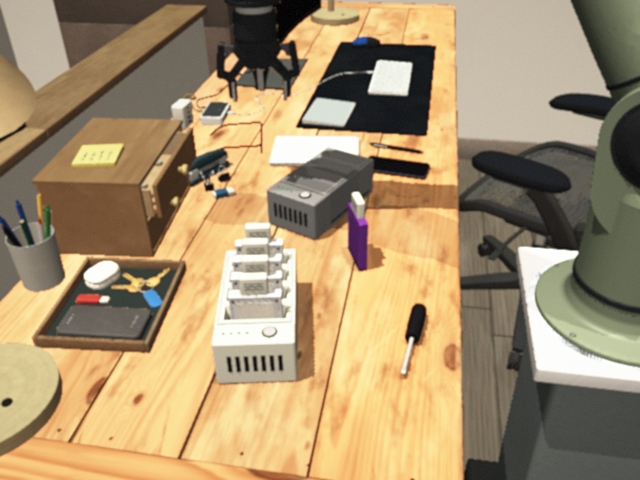

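All four drives stand in the white box, with tabs around (257,230) to (254,283) and tops at z=0.147. The old box is empty and the gripper is clear.

```bash
python3 -c "
from workcell import *
print(job_done())"
```

```text
the job is handed in; nothing more can be done
None
```

All four drives now stand upright and fully seated in the new box, each in its original bay number counted from the power button; the job was handed in at about 39 s, and no verdict came back.

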